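# Clamp a stretcher bar and tighten the vise nut to the click

## Task

Clamp the wooden stretcher bar in the blue bench vise: first slide the jaw gently by its orange tab until the bar sits snug between jaw and fence. Then turn the click wrench that sits on the vise's nut clockwise (seen from above) until its joint gives with a click, stop there at once, well short of its end stop, and let go so that the joint springs straight again, leaving the nut tight. Do not disturb the paint things standing about.

Things in the scene. Friction and masses are not known exactly. Their poses are not given: they have to be found in the camera images.
- vise: Blue steel bench vise fixed to the table (place and yaw vary). Origin on the table under the nut axis. Bed 130 (x) x 300 (y) x 12 mm high, from y = -255 to +45 mm. The fence is an upright plate across the bed, inner face at y = -205 mm, top 55 mm high. The nut post, 60 x 50 mm, 52 mm high, stands at the origin. It clamps along its own y.
- jaw (a joint): Travel (m) of the sliding steel jaw: 0 = clamping face at y = -115 mm of the vise, growing as it slides to the vise's -y, towards the fence. Starts between 0 and 0.012. Slides with about 4 N of friction and stays where it is left. The jaw is 90 mm wide (x), 30 mm thick, top 46 mm high.
- jaw_tab (a point): Point to pinch on the orange tab standing up on the jaw, 80 mm above the table; axes as the vise. The tab is 12 mm thick along the vise's y, 36 mm wide along x, its top 98 mm high, free down to 46 mm. It lies 17 mm behind the jaw's clamping face.
- bar: Loose pine stretcher bar 220 mm long (its x) x 45 mm wide (its y) x 20 mm high, 0.11 kg, lying on the vise bed between jaw and fence, up to 18 mm clear of the fence and a little askew. Origin: centre of its underside. Snug means jaw, bar and fence in contact. The wood is soft: about 10 N of push is enough, 40 N dents it.
- nut_axis (a point): Point on the axis of nut and wrench head, at the height of the handle's middle (88 mm). Its x points along the head's neck towards the handle, z is up. The head is a steel cylinder 44 mm across, top 110 mm high; it cannot come off the nut. A thin red needle on top, 112 mm long, is part of the head.
- handle_grip (a point): Middle of the wrench's black round grip, 24 mm in diameter, 88 mm above the table, free beneath; 175 mm from the nut axis when straight. x points along the handle away from the nut. The black grip runs from 45 mm before to 50 mm past this point. The handle is hinged to the wrench head on the nut axis, so grip and nut turn about the same centre.
- head (a joint): Turn of nut and wrench head (rad), growing clockwise seen from above (tightening). Starts between 0 and 0.25; the wrench's direction varies besides. The nut turns stiffly (1.3 N m, about 7.5 N across the grip, rising to 1.7 N m) and stays where it is left; a further 0.2 to 0.5 rad brings it to the set torque. Do not turn it back after that.
- click (a joint): Fold of handle against head (rad): 0 straight, growing as the handle goes clockwise past the head. Stays 0 up to 1.7 N m (about 10 N across the grip), then gives: resistance falls by half within 0.2 rad, the handle swings from under the red needle, the nut stops turning. A fold of 0.06 to 0.15 is a click; never go past 0.20 (stop at 0.26). Springs back to 0 when let go or eased back.
- jar: Bystander: glass paint jar with red lid, 54 mm across, 70 mm high, origin under its centre. Leave alone.
- ink: Bystander: small white bottle with blue cap, 44 mm across, 85 mm high, origin under its centre. Leave alone.
- brushes: Bystander: red and yellow can of brushes, 84 mm across, 205 mm high with the brushes, origin under its centre. Leave alone.
- tube_red: Bystander: red paint tube lying down, 118 x 32 x 18 mm. Leave alone.
- tube_blue: Bystander: blue paint tube lying down, 118 x 32 x 18 mm. Leave alone.
Not all that is in view belongs to the job. Leave any green look-alike of the bar alone.

How it is judged:
By the outcome, as a careful person would: the job done as asked, in the order asked, and still so for the second after the job is handed in, with the robot touching nothing.
It also fails if it takes over 64 s, if anything falls off the work surface, if the arm or the gripper's body presses on something with over 40 N, if the wrist force passes 120 N, or if a joint passes its speed limit or range.

## Robot

A 6-joint arm with a two-finger parallel gripper is mounted at the origin on the work surface. World frame = base frame: x ahead of the robot, y to its left, z up, the work surface at z = 0. Lengths are in m, angles in rad, forces in N, time in s.
With the tool pointing down it reaches from about 0.3 to 0.825 m from the base axis. Payload 5.4 kg.
Tool frame: the origin (TCP) lies at the very end of the fingers, on their centre line; the grasp point (between the pads) lies 19 mm behind it; z points along the fingers, y is the line along which they close (so a half turn about z gives the same grasp; the last joint's range is limited). The gripper opens to 92 mm and grips with 3 to 60 N. Pads are 20 mm wide; open, the fingers measure 128 mm over their backs; the gripper's body (75 mm by 189 mm) begins 69 mm behind the grasp point.
Start: joints at [1.065, 0.158, 1.597, -0, 1.386, -0.21], TCP at [0.168, 0.55, 0.215] pointing down, gripper open.
Joint ranges: [-2.91, 2.91], [-0.94, 2.29], [0.18, 2.7], [-1.29, 4.43], [0.17, 2.64], [-3, 3]. Speed limits (rad/s): [2.57, 2.57, 3.14, 3.14, 3.14, 3.14].

## Interface

Orientations are given as a rotation vector (axis times angle).
In Python, from workcell import bot gives the robot as it stands. Calls block until the motion is done:
- bot.goto(position, orientation): joint-space move of the TCP to a pose.
- bot.line_to(position, rot=None, max_speed=0.15): straight line of the TCP; rot=None keeps the orientation; max_speed is the mean speed in m/s.
- bot.set_joints(angles): joint-space move.
- bot.set_gripper(opening, newtons=None): opening from 0.0 (shut) to 1.0 (fully open); newtons is the grip in N (None keeps the last); returns when the fingers have stopped.
- bot.hold(seconds).
- bot.inverse_kinematics(position, orientation): joint angles nearest the present ones, or None.
- bot.read_camera(name): name is "scene" or "top" or "wrist"; returns a dict with "pixels" (384x512x3 uint8, blue, green, red), "fx", "fy", "cx", "cy" (pixels), "k1" (the pictures are not rectified: a ray, as slopes to the right and down, at radius r is drawn at 1 + k1 r^2 times it, then the intrinsics apply), "R" (3x3) and "t" (3): a world point X has camera coordinates R X + t. Camera axes: x right, y down, z forward; pixel columns grow to the right and rows downward; lengths in m; the calibration is good to about 2 mm. A picture is of the moment at which its call begins. There is no depth.
A pose or a line that the arm cannot do raises bot.MotionError and nothing moves.
- bot.job_done(): hands the job in; it is judged then, once.
Readings, each from a call of its own:
- bot.current_clock(): time.
- bot.current_joints(): joint angles.
- bot.current_joint_vel(): joint speeds.
- bot.current_effort(): joint torques, N m.
- bot.current_ee_pos(): TCP position.
- bot.current_tool_rot(): TCP orientation.
- bot.current_contact_force(): force on the tool from outside, world axes, zero at the start.
- bot.current_ft_torque(): the same for the moment, N m.
- bot.current_opening(): opening from 0.0 (shut) to 1.0 (fully open).
- bot.current_grip_force(): force on a finger pad.
Only numpy, scipy, OpenCV 4.12 (cv2) and the standard library are available. Lean on these libraries where they do the work, as an engineer would, in place of code of your own. Each camera call takes 0.05 s, during which the arm holds its last target. There are 200 camera calls.

## Working session

There is one attempt and no reset: what is moved stays moved. The work goes in short steps, each a Python script; the robot and the scene stay as the last script left them, time stands still between calls to the robot, and variables do not carry over. Pictures are saved under pics/ and viewed, at most 10 in all, crops included, and the job is handed in when it is done.

```bash
mkdir -p pics; ls
cat > h.py <<'E'
import numpy as np, cv2
from workcell import bot
def ray(c,u,v):
    K=np.array([[c["fx"],0,c["cx"]],[0,c["fy"],c["cy"]],[0,0,1.]])
    d=np.array([(u-c["cx"])/c["fx"],(v-c["cy"])/c["fy"]]);p=d.copy()
    for _ in range(20): p=d/(1+c["k1"]*(p@p))
    R=np.array(c["R"]);t=np.array(c["t"])
    return -R.T@t, R.T@np.array([p[0],p[1],1])
def onz(c,u,v,z):
    o,d=ray(c,u,v); return o+d*(z-o[2])/d[2]
def proj(c,X):
    q=np.array(c["R"])@np.array(X)+np.array(c["t"]);p=q[:2]/q[2];p=p*(1+c["k1"]*(p@p))
    return np.array([p[0]*c["fx"]+c["cx"],p[1]*c["fy"]+c["cy"]])
E
python3 - <<'E'
from h import *
import pickle
d={n:bot.read_camera(n) for n in("scene","top","wrist")}
pickle.dump(d,open("cam.pkl","wb"))
for n,c in d.items(): print(n,c["fx"],c["cx"],c["cy"],c["k1"],-np.array(c["R"]).T@c["t"])
cv2.imwrite("pics/top.png",cv2.resize(d["top"]["pixels"],(800,600)))
cv2.imwrite("pics/scene.png",cv2.resize(d["scene"]["pixels"],(800,600)))
E
```

```text
pics
scene 409.37885389011524 248.49118821418747 187.88264065584153 0.02284376317734419 [ 1.12105156 -0.3949863   0.7912119 ]
top 418.88999308007027 250.85491944000518 186.87435067727074 -0.08005556950169569 [0.38466475 0.03331318 1.27379066]
wrist 313.8328866766034 252.89963998842833 188.71969809666538 -0.008961568250964565 [0.08654505 0.57443443 0.38356927]
```

View pics/top.png

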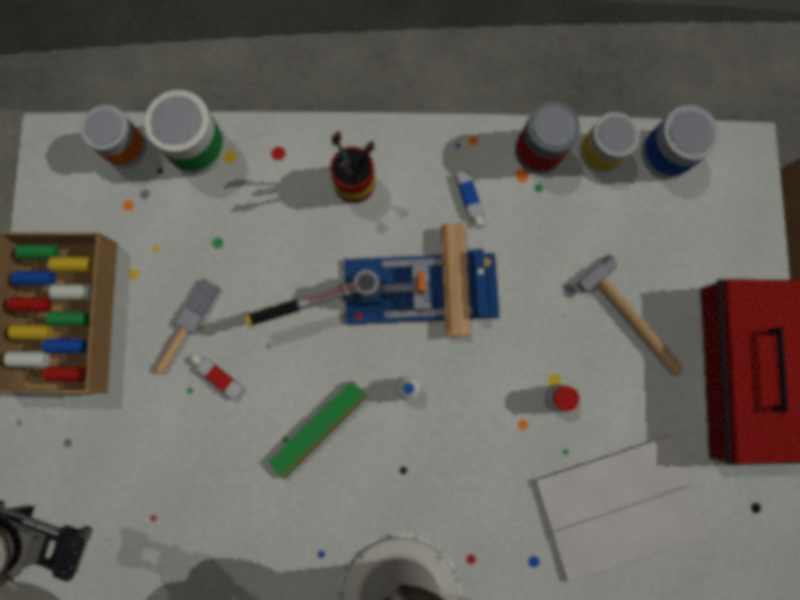

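View pics/scene.png

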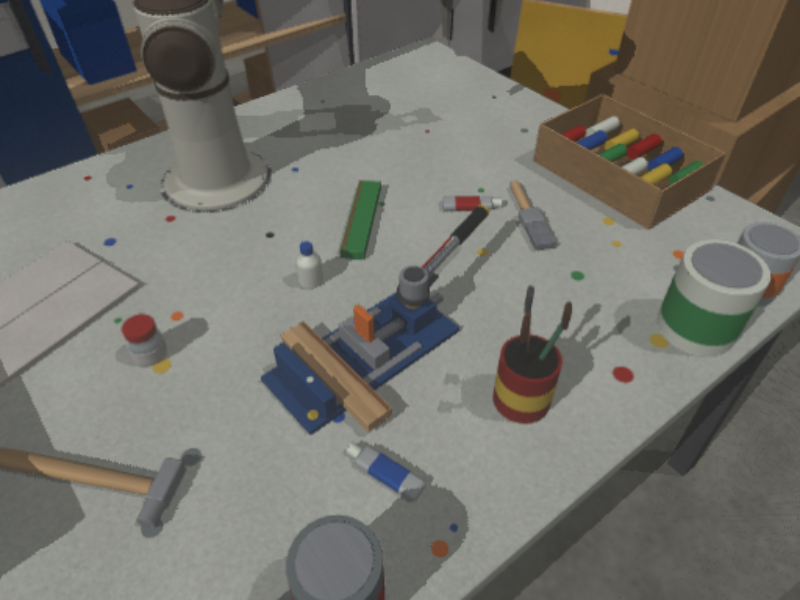

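Top view (800×600): the pine bar is at (455,280). Look-alikes for it are the green bar (318,430), the hammer handle (640,325) and the brush handle (175,350), so I choose the pine one on the blue bed. The wrench has its black grip at (272,313) and its head at (366,283); the hammer and flat brush could be mistaken for it. The orange tab is at (421,282), as opposed to the orange paint spots at (523,425) and (128,205). Next I measure these.

```bash
cat > m.py <<'E'
from h import *
import pickle
d=pickle.load(open("cam.pkl","rb"))
def box(c,a,z):  # world centre guess window
    p=proj(c,[*a,z]); return p
def mask(c,lo,hi,win):
    m=cv2.inRange(cv2.cvtColor(c["pixels"],cv2.COLOR_BGR2HSV),lo,hi)
    w=np.zeros_like(m);x0,y0,x1,y1=win;w[y0:y1,x0:x1]=m[y0:y1,x0:x1]
    n,l,s,ce=cv2.connectedComponentsWithStats(w); k=1+np.argmax(s[1:,4])
    return (l==k).astype(np.uint8),ce[k],s[k]
def rep(n,c,lo,hi,win,z):
    m,ce,s=mask(c,lo,hi,win)
    ct=max(cv2.findContours(m,0,2)[0],key=cv2.contourArea)
    b=cv2.boxPoints(cv2.minAreaRect(ct))
    print(n,s,ce.round(1),onz(c,*ce,z)[:2].round(4),"corners",[onz(c,*q,z)[:2].round(3).tolist() for q in b])
T=d["top"];S=d["scene"];f=.64
w=lambda *a:[int(v*f) for v in a]
rep("tab",T,(5,150,120),(18,255,255),w(405,260,440,305),.098)
rep("tabS",S,(5,150,100),(18,255,255),w(345,295,385,350),.080)
rep("grip",T,(0,0,0),(180,255,50),w(235,290,298,335),.088)
rep("gripS",S,(0,0,0),(180,255,60),w(450,200,492,250),.088)
rep("bar",T,(8,60,90),(25,200,255),w(435,215,475,345),.032)
rep("bed",T,(100,120,40),(125,255,255),w(335,240,420,335),.012)
rep("head",T,(0,0,60),(180,60,255),w(350,265,384,300),.110)
c=T["pixels"][140:230,140:330];cv2.imwrite("pics/crop.png",cv2.resize(c,(760,360),interpolation=cv2.INTER_CUBIC))
E
python3 m.py
```

```text
tab [268 174   4  12  39] [269.3 180.1] [ 0.5794 -0.0332] corners [[0.565, -0.029], [0.597, -0.029], [0.597, -0.038], [0.565, -0.038]]
tabS [227 196  11  23 164] [231.5 205.9] [ 0.5842 -0.04  ] corners [[0.552, -0.03], [0.567, -0.011], [0.622, -0.052], [0.608, -0.07]]
grip [161 192  29  15 187] [175.2 199.3] [0.5231 0.2347] corners [[0.519, 0.278], [0.545, 0.197], [0.528, 0.191], [0.501, 0.272]]
gripS [290 133  22  23 193] [300.7 143. ] [0.5214 0.2368] corners [[0.524, 0.192], [0.493, 0.284], [0.52, 0.28], [0.549, 0.189]]
bar [ 282  143   19   73 1032] [291.1 179.1] [ 0.5939 -0.1026] corners [[0.705, -0.073], [0.708, -0.121], [0.487, -0.13], [0.484, -0.084]]
bed [222 187  46  20 553] [241.7 196.3] [0.5432 0.0458] corners [[0.568, 0.109], [0.576, -0.028], [0.519, -0.031], [0.511, 0.105]]
head [224 173  20  16 189] [233.7 180.9] [0.5741 0.0679] corners [[0.597, 0.095], [0.597, 0.042], [0.554, 0.041], [0.554, 0.095]]
```

View pics/crop.png

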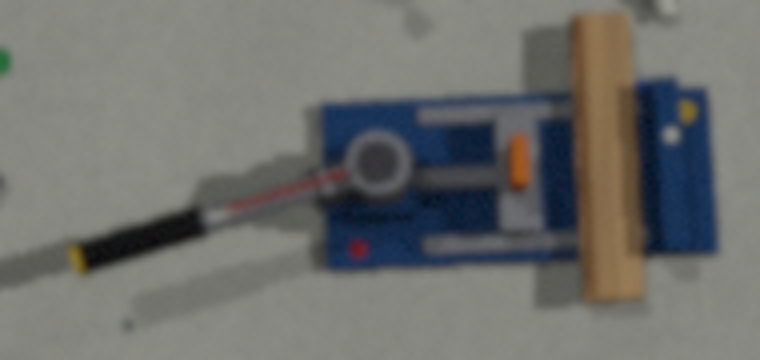

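The crop confirms the choices: nut head at crop (378,163), orange tab (518,161), black grip (80–200, 235) and pine bar (605,160) on the blue bed. Now I pinch the tab.

```bash
cat >> h.py <<'E'
from scipy.spatial.transform import Rotation as Ro
def rot(a):
    y=np.array([np.cos(a),np.sin(a),0]);z=np.array([0,0,-1.])
    return Ro.from_matrix(np.c_[np.cross(y,z),y,z]).as_rotvec()
NUT=np.array([.575,.066]); YAW=.05; VY=np.array([-np.sin(YAW),np.cos(YAW)])
def F(): return np.array(bot.current_contact_force())
E
python3 - <<'E'
from h import *
import pickle
T=pickle.load(open("cam.pkl","rb"))["top"]
print("nut",onz(T,234.5,180.75,.11),"tab",onz(T,269.5,180.25,.098))
tab=np.array([.579,-.0335])
for a in (np.pi/2+YAW,-np.pi/2+YAW): print(bot.inverse_kinematics([*tab,.2],rot(a)))
for s in (1,-1):
  for th in (1.87,1.2): print(s,th,bot.inverse_kinematics([*(NUT+.175*np.array([np.cos(th),np.sin(th)])),.069],rot(th+s*np.pi/2)))
a=min((np.pi/2+YAW,-np.pi/2+YAW),key=lambda a:abs(bot.inverse_kinematics([*tab,.2],rot(a))[5]))
bot.set_gripper(.5,20)
bot.goto([*tab,.2],rot(a)); bot.line_to([*tab,.061],max_speed=.1)
print(bot.current_clock(),F())
c=bot.read_camera("scene");cv2.imwrite("pics/t.png",cv2.resize(c["pixels"][130:290,150:350],(800,640))[:600])
E
```

```text
nut [0.57467417 0.06556843 0.11      ] tab [ 0.578984   -0.03367078  0.098     ]
[-2.66031069e-01  1.82031524e-01  1.59950432e+00 -4.44089210e-16
  1.36005681e+00 -1.88682740e+00]
[-2.66031069e-01  1.82031524e-01  1.59950432e+00 -8.88178420e-16
  1.36005681e+00  1.25476526e+00]
1 1.87 None
1 1.2 [ 1.66849380e-01  5.52527204e-01  1.39477305e+00 -4.44089210e-16
  1.19429240e+00 -2.60394695e+00]
-1 1.87 [ 2.08375910e-01  3.08632287e-01  1.72485340e+00 -8.88178420e-16
  1.10810697e+00 -9.08277631e-02]
-1 1.2 [ 1.66849380e-01  5.52527204e-01  1.39477305e+00 -4.44089210e-16
  1.19429240e+00  5.37645707e-01]
5.0333 [ 0.58015395  0.3130232  -0.16439908]
```

View pics/t.png

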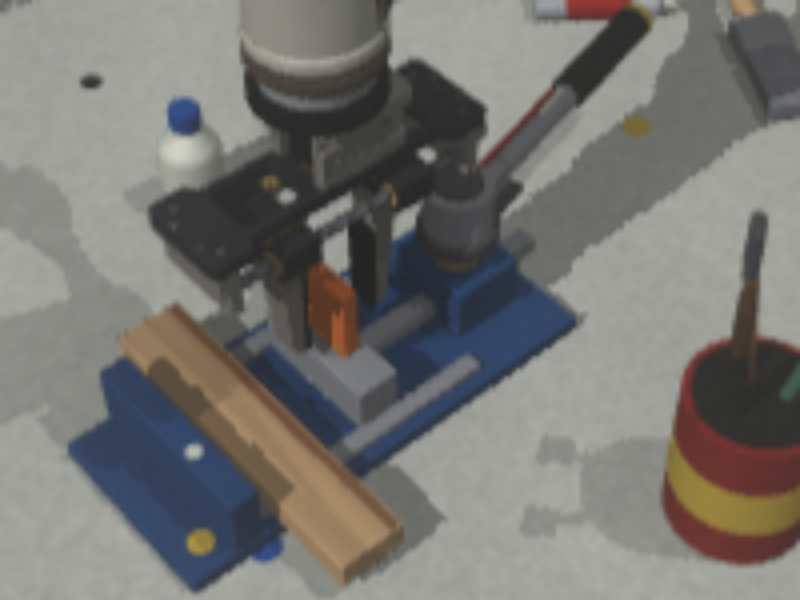

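The fingers straddle the orange tab (330,310), clear of the bar and the head. Closing and pushing gently.

Run:
```python
from h import *
bot.set_gripper(0,20); bot.hold(.2)
f0=F();p0=np.array(bot.current_ee_pos())
print(bot.current_clock(),f0,bot.current_opening(),bot.current_grip_force())
def go(s,v):
    bot.line_to([*(p0[:2]-VY*s),p0[2]],max_speed=v)
    f=F()-f0; return float(f[:2]@VY), f
s=.02; print(s,go(s,.03))
while s<.06:
    s+=.001; a,f=go(s,.02); print(round(s,4),round(a,2),f.round(1))
    if a>11.5: break
print(bot.current_clock(),bot.current_ee_pos())
```

```text
5.8917 [-0.41075937 -2.16136366  0.14287098] 0.12957767892625313 19.99970108270645
0.02 (2.859224684687856, array([ 0.32116978,  2.87887433, -0.56431387]))
0.021 4.44 [ 0.9  4.5 -0.3]
0.022 5.2 [ 0.7  5.2 -0. ]
0.023 5.24 [1.  5.3 0.3]
0.024 6.17 [ 0.6  6.2 -0.8]
0.025 4.21 [ 2.4  4.3 -0.6]
0.026 5.29 [ 2.4  5.4 -1.1]
0.027 6.57 [ 2.7  6.7 -0. ]
0.028 4.96 [ 2.5  5.1 -0.9]
0.029 5.53 [ 1.2  5.6 -1.6]
0.03 4.81 [ 2.1  4.9 -0.9]
0.031 6.1 [ 2.9  6.2 -2. ]
0.032 6.39 [ 2.   6.5 -2.1]
0.033 5.93 [ 2.9  6.1 -2.1]
0.034 5.78 [ 3.   5.9 -1.4]
0.035 6.73 [ 1.9  6.8 -1.9]
0.036 6.99 [ 3.4  7.2 -1.7]
0.037 5.27 [ 4.3  5.5 -2.4]
0.038 6.17 [ 2.8  6.3 -3. ]
0.039 5.68 [ 3.5  5.9 -2.9]
0.04 6.27 [ 3.   6.4 -2.3]
0.041 6.01 [ 2.6  6.2 -2.1]
0.042 5.5 [ 3.   5.7 -1.7]
0.043 5.98 [ 2.6  6.1 -2. ]
0.044 9.01 [ 2.9  9.2 -2.2]
0.045 12.21 [ 2.9 12.4 -1.1]
12.9667 [ 0.58122417 -0.076988    0.06102317]
```

Run:
```python
from h import *
f0=np.array([-.41,-2.16,.14])
p=np.array(bot.current_ee_pos())
for i in (1,2):
    q=p.copy();q[:2]-=VY*.0006*i; bot.line_to(q,max_speed=.02); a=(F()-f0)[:2]@VY; print(a)
    if a>14.5: break
bot.hold(.2); print(F()-f0)
bot.set_gripper(.45); bot.hold(.1); print(F())
q=np.array(bot.current_ee_pos()); bot.line_to([q[0],q[1],.2],max_speed=.15)
# stand over the wrench grip
bot.goto([*(NUT+.175*np.array([np.cos(1.87),np.sin(1.87)])),.2],rot(1.87-np.pi/2))
print(bot.current_clock(),F())
c=bot.read_camera("top");t=c["pixels"][130:230,140:340];cv2.imwrite("pics/t2.png",cv2.resize(t,(800,400),interpolation=2))
w=bot.read_camera("wrist");cv2.imwrite("pics/w2.png",w["pixels"])
import pickle;pickle.dump((c,w),open("c2.pkl","wb"))
```

```text
8.43695766544659
11.727441342744754
[ 2.79266888 10.87440336 -1.65696429]
[ 0.63204329 -0.14599641 -0.06446914]
16.65 [-0.55221377 -0.62483396  0.50861158]
```

View pics/t2.png

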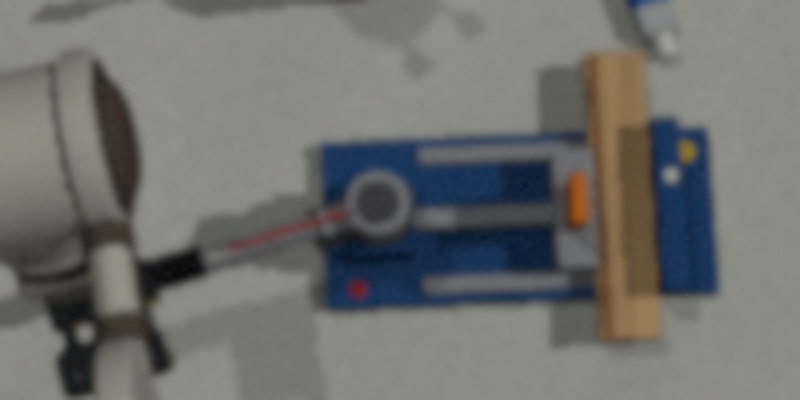

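View pics/w2.png

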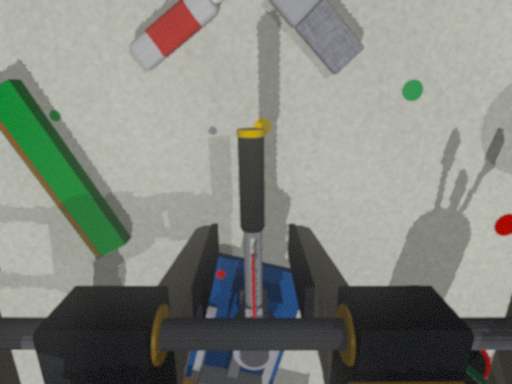

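The bar is square with the jaw and resting near the fence (crop 625,195), and the wrist view has the grip centred at (251,180). My force zero was offset by about 2 N, so I give the jaw one more gentle push to be sure it is snug.

Run:
```python
from h import *
f0=F(); t=np.array([.5813,-.0775])
a=-np.pi/2+YAW
bot.goto([*t,.16],rot(a)); bot.line_to([*t,.061],max_speed=.15)
bot.set_gripper(0,20); 
print(bot.current_clock(),F()-f0,bot.current_ee_pos())
p=np.array(bot.current_ee_pos())
for i in range(1,10):
    q=p.copy();q[:2]-=VY*.0006*i; bot.line_to(q,max_speed=.02); bot.hold(.08); f=(F()-f0)[:2]@VY; print(i,round(f,1),np.round(bot.current_ee_pos(),4))
    if f>13: break
bot.set_gripper(.45); bot.hold(.1); print(F())
q=np.array(bot.current_ee_pos()); bot.line_to([q[0],q[1],.17],max_speed=.2)
bot.goto([*(NUT+.175*np.array([np.cos(1.87),np.sin(1.87)])),.14],rot(1.87-np.pi/2))
print(bot.current_clock())
```

```text
19.3167 [-1.86334286  3.12198374  4.59977989] [ 0.58155111 -0.0769359   0.06145884]
1 4.4 [ 0.5815 -0.077   0.0615]
2 6.1 [ 0.5816 -0.077   0.0615]
3 9.4 [ 0.5815 -0.077   0.0614]
4 12.0 [ 0.5815 -0.077   0.0615]
5 13.1 [ 0.5815 -0.077   0.0615]
[-0.9236773   0.06359706  0.81708873]
23.5917
```

The position held while the force rose to 13 N, so the jaw is snug. Now the wrench, tracking torque and the needle angle together.

```bash
cat >> h.py <<'E'
def needle():
    c=bot.read_camera("top")
    h=cv2.cvtColor(c["pixels"],cv2.COLOR_BGR2HSV)
    m=cv2.inRange(h,(0,90,50),(8,255,255))|cv2.inRange(h,(170,90,50),(180,255,255))
    A=[]
    for v,u in np.argwhere(m[130:230,160:250])+[130,160]:
        d=onz(c,u,v,.112)[:2]-NUT; r=np.hypot(*d); t=np.arctan2(d[1],d[0])
        if .03<r<.12 and .9<t<2.1: A.append(d)
    d=np.mean(A,0); return np.arctan2(d[1],d[0]),len(A)
def ang(): 
    d=np.array(bot.current_ee_pos())[:2]-NUT; return np.arctan2(d[1],d[0])
def arc(th,z=.069,v=.04):
    bot.line_to([*(NUT+.175*np.array([np.cos(th),np.sin(th)])),z],rot=rot(th-np.pi/2),max_speed=v)
E
python3 - <<'E'
from h import *
bot.set_gripper(.6,20); f0=F()
arc(1.87,.069,.15)
bot.set_gripper(0,20); bot.hold(.1)
a0=ang();n0,k=needle(); th=1.87;mx=0;hist=[];tmx=th
print(bot.current_clock(),"a0",a0,"n0",n0,k,F()-f0,bot.current_opening())
while th>1.87-.75:
    fine=mx>1.45
    th-=.008 if fine else .02
    arc(th); bot.hold(.03)
    f=F()
    if fine: bot.hold(.02); f=(f+F())/2
    f=f-f0; a=ang(); T=.175*(f[:2]@[-np.sin(a),np.cos(a)])
    n,k=needle(); fold=(n-n0)-(a-a0)
    hist.append(T); 
    if T>mx: mx,tmx=T,a
    print("%.2f th%.3f a%.3f T%.2f needle%.3f fold%.3f fr%.1f fz%.1f"%(bot.current_clock(),th,a,T,n,fold,f[:2]@[np.cos(a),np.sin(a)],f[2]))
    if T>2.6 : print("too high");break
    if mx>1.5 and np.mean(hist[-2:])<.80*mx: print("drop");break
    if mx>1.5 and np.mean(hist[-2:])<.93*mx and tmx-a>.085: print("past peak");break
    if fold>.1 and len(hist)>2: print("fold");break
    if bot.current_clock()>52: print("time");break
E
```

```text
25.35 a0 1.876303750896099 n0 1.858710390846336 4 [-5.3201404  -1.01601797  5.01616212] 0.25077902419352305
25.68 th1.850 a1.857 T0.95 needle1.847 fold0.008 fr-0.6 fz5.1
26.02 th1.830 a1.837 T1.03 needle1.820 fold0.001 fr0.1 fz6.2
26.35 th1.810 a1.817 T0.98 needle1.789 fold-0.010 fr-0.6 fz5.6
26.68 th1.790 a1.797 T0.90 needle1.789 fold0.010 fr-0.1 fz5.3
27.02 th1.770 a1.777 T0.76 needle1.765 fold0.005 fr0.5 fz5.2
27.35 th1.750 a1.757 T0.90 needle1.744 fold0.004 fr0.4 fz5.4
27.68 th1.730 a1.738 T0.81 needle1.735 fold0.015 fr-0.9 fz6.1
28.02 th1.710 a1.718 T0.98 needle1.716 fold0.015 fr1.2 fz4.9
28.35 th1.690 a1.698 T0.95 needle1.677 fold-0.003 fr-0.6 fz5.4
28.68 th1.670 a1.678 T0.92 needle1.676 fold0.016 fr-0.1 fz5.8
29.02 th1.650 a1.658 T1.06 needle1.660 fold0.020 fr0.3 fz5.7
29.35 th1.630 a1.638 T0.98 needle1.630 fold0.009 fr-0.3 fz5.5
29.68 th1.610 a1.619 T1.01 needle1.616 fold0.015 fr-0.3 fz5.5
30.02 th1.590 a1.599 T0.85 needle1.598 fold0.016 fr0.3 fz5.7
30.35 th1.570 a1.579 T0.99 needle1.582 fold0.021 fr0.7 fz6.2
30.68 th1.550 a1.559 T1.06 needle1.558 fold0.017 fr0.4 fz6.2
31.02 th1.530 a1.540 T1.05 needle1.548 fold0.026 fr0.8 fz5.1
31.35 th1.510 a1.522 T1.27 needle1.534 fold0.030 fr0.2 fz7.1
31.68 th1.490 a1.501 T1.26 needle1.542 fold0.058 fr0.1 fz6.1
32.02 th1.470 a1.480 T1.11 needle1.552 fold0.090 fr0.2 fz6.7
32.35 th1.450 a1.459 T0.92 needle1.548 fold0.106 fr0.9 fz6.6
fold
```

Torque fell about 0.35 N m from its peak and the needle stopped at 1.546, so it has clicked, with a fold of about 0.075–0.085. I add a hair for margin, then ease back partway and let go.

Run:
```python
from h import *
arc(1.437); n,k=needle(); a=ang(); print("a",a,"needle",n,"fold~",(n-1.8587)-(a-1.8763)-.018,F())
for th in (1.46,1.48,1.49): arc(th); print(th,F(),needle()[0])
bot.set_gripper(.9); bot.hold(.2)
q=np.array(bot.current_ee_pos()); bot.line_to([q[0],q[1],.2],max_speed=.15)
w=bot.read_camera("wrist");cv2.imwrite("pics/w3.png",w["pixels"])
bot.set_joints([0.9]+list(bot.current_joints()[1:]))
print(bot.current_clock(),F(),needle())
c=bot.read_camera("top");cv2.imwrite("pics/t3.png",cv2.resize(c["pixels"][90:290,100:370],(800,592),interpolation=2))
```

```text
a 1.4460031383563765 needle 1.5486127911581256 fold~ 0.10220965280174911 [-6.95015919  1.62198071  4.70285026]
1.46 [-7.13628351  2.17210452  4.93072644] 1.5498586788352497
1.48 [-7.20366402  1.41987954  5.19850172] 1.5490572566583312
1.49 [-7.56600706  0.35107423  6.05420853] 1.5406039404698615
37.4083 [ 0.22298465 -0.08839286 -0.84485528] (np.float64(1.5363841539897571), 14)
```

View pics/t3.png

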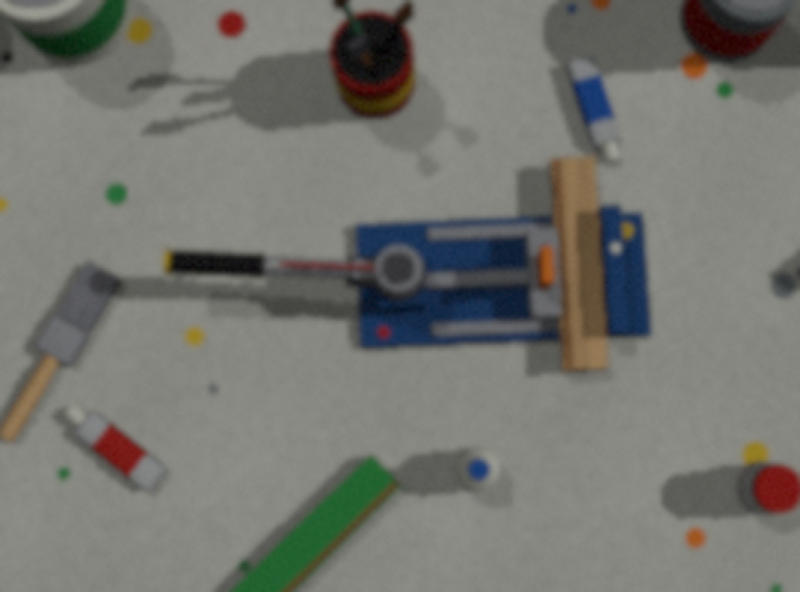

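The handle (170–262, 263) lies straight under the needle (280–370, 266). The bar is snug at (580,265), and nothing else has moved.

```bash
python3 -c "
from workcell import bot
print(bot.job_done())"
```

```text
the job is handed in; nothing more can be done
None
```

I handed the job in at about 37 s of robot time: the bar is snug between jaw and fence, and the wrench clicked at a fold of about 0.10 rad. I let go, the joint sprang straight with the nut left tight, and nothing else looked disturbed in the last top-camera picture.

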